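Start the dust extraction from the wireless senders

ROBOT

A 7-joint arm with a two-finger parallel gripper is mounted at the origin on the work surface. World frame = base frame: x ahead of the robot, y to its left, z up, the work surface at z = 0. Lengths are in m, angles in rad, forces in N, time in s.
With the tool pointing down it reaches from about 0.425 to 0.875 m from the base axis. Payload 8.4 kg.
Tool frame: the origin (TCP) lies midway between the tips of the shut fingers; the grasp point (between the pads) lies grasp_offset behind it (grasp_offset is the distance from the TCP to the grasp point, in m); z points along the fingers, y is the line along which they close (so a half turn about z gives the same grasp; the last joint's range is limited). The gripper opens to 87 mm and grips with 3 to 60 N. Pads are 19 mm wide; open, the fingers measure 117 mm over their backs; the gripper's body (75 mm by 190 mm) begins 51 mm behind the grasp point.
Start: joints at [-1.421, 0.333, 0.04, 1.465, -0.013, 1.343, -0.059], TCP at [0.16, 0.63, 0.223] pointing down, gripper open.
Joint ranges: [-2.58, 2.58], [-0.38, 2.09], [-1.3, 1.39], [0.25, 2.4], [-1.5, 4.64], [0.08, 2.09], [-2.65, 2.65]. Speed limits (rad/s): [2.22, 2.22, 2.79, 2.79, 3.14, 3.14, 3.14].

INTERFACE

Orientations are given as a unit quaternion [w, x, y, z].
In Python, from cell import * gives the robot as it stands.
- The arm moves only by the tool move_arm, never from a script. Its argument "increments" is a list of rows, each a list of 2 entries, a list of its own where there are three numbers: the shift along the tool's x, y, z in units of 0.4 m (1.0 is 0.4 m), then the turn, a rotation vector about the tool's x, y, z in units of pi/2 rad (1.0 is pi/2 rad). In form: [[[dx, dy, dz], [wx, wy, wz]], ...]. A call has 1 to 8 rows; each row shifts and turns the commanded pose from where the row before left it, along the tool's axes as they then stand; what a row does not reach is not made up. A row lasts 1/10 s, in which the tool goes at most 50 mm and 8.59 degrees, less where a joint would pass 70% of its speed; a pose out of reach is approached as far as the arm can. A call with a number of a shift or a turn outside -1 to 1 is refused whole. A call with a gripper value outside its range is refused whole. "jaw" is the closure, from -1 (fully open) to 1 (shut), set as the call begins (left out, the last holds). The fingers move at their own pace and stop on an object; "newtons" is the grip in N (left out, the last holds). Time passes only in rows, so rows that do not move let the fingers close. It gives the time, the measured TCP pose, the force, the opening and the grip force at its end, in the units of the state.
- observe(): the state, without advancing time (a new reading comes with each control period).
- read_camera(name): name is "scene" or "side" or "wrist"; returns a dict with "img" (480x640x3 uint8, blue, green, red), "depth" (480x640 float32, m along the optical axis (not along the pixel's ray), 0 where there is no reading), "fx", "fy", "cx", "cy" (pixels), "R" (3x3) and "t" (3): a world point X has camera coordinates R X + t. Camera axes: x right, y down, z forward; pixel columns grow to the right and rows downward; lengths in m; the calibration is good to about 2 mm. A picture is of the moment at which its call begins.
- job_done(): hands the job in; it is judged then, once.
The state is a dict: "time_s": time; "qpos": joint angles; "joint_vel": joint speeds; "tau": joint torques, N m; "ee_pos": TCP position; "orientation": TCP orientation; "wrist_force": force on the tool from outside, world axes, zero at the start; "torque": the same for the moment, N m; "width": finger opening in m; "finger_force": force on a finger pad.
Only numpy, scipy, OpenCV 4.12 (cv2) and the standard library are available. Lean on these libraries where they do the work, as an engineer would, in place of code of your own. Each camera call takes 0.05 s, during which the arm holds its last target. There are 200 camera calls.

TASK

Start the workshop's dust extraction from the wireless senders on the bench: with your fingertips gently press in the round button, then the long bar button, then the square button, each well past half of its travel, so that it stays down. Leave the wide mushroom-shaped stop button out, and do not pick up or push aside the senders, the jar, the tape measure or the screwdriver.

Things in the scene. Friction and masses are not known exactly. Their poses are not given: they have to be found in the camera images.
- sender_round: Loose wireless sender on the bench, in any of four places: white plastic box 64 x 64 mm, its top 34 mm above the bench, about 0.3 kg, with one black button centred on top: a plain round flat-topped button, 36 mm across, its top 54 mm above the bench when out. Origin: centre of the box's underside; z up, x and y along its sides, yaw within 35 degrees.
- top_round (a point): Centre of the top face of the round button; moves down with it (54 mm above the bench when out, 44 mm when fully in).
- cap_round (a joint): Press-in depth of the round button in m: 0 out, 0.010 fully in. It slides straight down against about 3 N (plus 8 N per m/s), has no spring and stays where it is left. It counts as in from 0.006; the rest is spare travel. The button's top is sprung on it: it first gives about 1 mm and, once fully in, up to 8 mm in all (2 N plus 1.2 N per mm). Over 20 N is too hard.
- sender_bar: Loose wireless sender on the bench, in any of four places: white plastic box 50 x 84 mm, its top 34 mm above the bench, about 0.3 kg, with one black button centred on top: a long narrow bar button, 18 mm (x) by 60 mm (y), its top 54 mm above the bench when out. Origin: centre of the box's underside; z up, x and y along its sides, yaw within 35 degrees.
- top_bar (a point): Centre of the top face of the bar button; moves down with it (54 mm above the bench when out, 44 mm when fully in).
- cap_bar (a joint): Press-in depth of the bar button in m: 0 out, 0.010 fully in. It slides straight down against about 3 N (plus 8 N per m/s), has no spring and stays where it is left. It counts as in from 0.006; the rest is spare travel. The button's top is sprung on it: it first gives about 1 mm and, once fully in, up to 8 mm in all (2 N plus 1.2 N per mm). Over 20 N is too hard.
- sender_square: Loose wireless sender on the bench, in any of four places: white plastic box 64 x 64 mm, its top 34 mm above the bench, about 0.3 kg, with one black button centred on top: a square flat-topped button, 36 x 36 mm, its top 54 mm above the bench when out. Origin: centre of the box's underside; z up, x and y along its sides, yaw within 35 degrees.
- top_square (a point): Centre of the top face of the square button; moves down with it (54 mm above the bench when out, 44 mm when fully in).
- cap_square (a joint): Press-in depth of the square button in m: 0 out, 0.010 fully in. It slides straight down against about 3 N (plus 8 N per m/s), has no spring and stays where it is left. It counts as in from 0.006; the rest is spare travel. The button's top is sprung on it: it first gives about 1 mm and, once fully in, up to 8 mm in all (2 N plus 1.2 N per mm). Over 20 N is too hard.
- sender_stop: Loose wireless sender on the bench, in any of four places: white plastic box 64 x 64 mm, its top 34 mm above the bench, about 0.3 kg, with one black button centred on top: a wide domed mushroom button, 54 mm across, overhanging its stem, its top 63 mm above the bench when out. Origin: centre of the box's underside; z up, x and y along its sides, yaw within 35 degrees.
- cap_stop (a joint): Press-in depth of the mushroom stop button in m: 0 out, 0.010 fully in. It slides straight down against about 3 N (plus 8 N per m/s), has no spring and stays where it is left. Must stay out (under 0.002).
- jar: Glass screw jar with steel lid, 60 mm across, 85 mm tall, 0.3 kg, loose. Origin: centre of the underside. Leave alone.
- tape: Black tape measure standing on edge, 55 x 36 mm, 50 mm tall, loose. Origin: centre of the underside. Leave alone.
- screwdriver: Screwdriver 200 mm long lying on the bench beyond the senders, roughly along world y, loose. Origin: the middle of its length, at bench height. Leave alone.

How it is judged:
By the outcome, as a careful person would: the job done as asked, in the order asked, and still so for the second after the job is handed in, with the robot touching nothing.
It also fails if it takes over 48 s, if anything falls off the work surface, if the arm or the gripper's body presses on something with over 40 N, if the wrist force passes 120 N, or if a joint passes its speed limit or range.

## Working session

There is one attempt and no reset: what is moved stays moved. The work goes in short steps, Python scripts to look and compute and a tool call to move; the robot and the scene stay as the last step left them, time stands still between calls to the robot, and variables do not carry over. Pictures are saved under pics/ and viewed, at most 10 in all, crops included, and the job is handed in when it is done.

Besides the shell and the picture viewer there is one more tool, called after "Emit:" by a JSON object that holds its "method" and its "body". move_arm: Moves the arm, as the interface text tells. Shifts and turns lie within -1 to 1; 1 stands for 0.4 m of shift or pi/2 rad of turn. Its arguments: {"type":"object","properties":{"increments":{"type":"array"},"jaw":{"type":"number"},"newtons":{"type":"number"}},"required":["increments"]}

```bash
mkdir -p pics; ls; python3 - <<'E'
from cell import *
import cv2,numpy as np
s=observe();print(s['time_s'],s['ee_pos'],s['orientation'],s['width'],s['wrist_force'])
for n in ["scene","side"]:
    c=read_camera(n);cv2.imwrite(f'pics/{n}0.png',c['img']);np.savez(f'{n}0.npz',**c)
    print(n,c['fx'],c['cx'],c['cy'],(-c['R'].T@c['t']).round(3),c['R'].round(2).tolist())
E
```

```text
pics
0.0 [0.15997129 0.62951174 0.22164727] [-4.76012449e-05  1.24086001e-01  9.92271116e-01 -8.33422563e-04] 0.08688194070841657 [-0.01405351  0.54056734 -0.49471015]
scene 587.5329283051968 317.0553372107552 226.64554976480997 [ 1.194 -0.631  0.753] [[0.75, 0.67, 0.02], [0.43, -0.46, -0.78], [-0.51, 0.59, -0.63]]
side 620.8928455596421 326.41035879619375 232.0615672765912 [ 0.389 -0.787  0.816] [[0.96, -0.28, 0.02], [-0.18, -0.66, -0.73], [0.22, 0.7, -0.68]]
```

View pics/scene0.png

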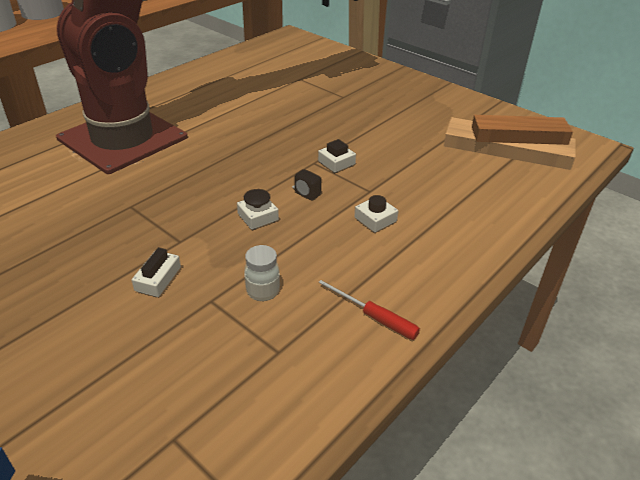

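View pics/side0.png

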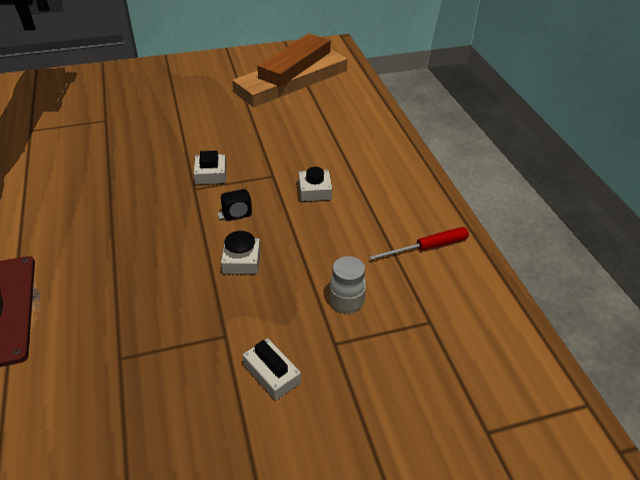

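Scene view: bar (157,265), stop (258,205), square (337,150), round (377,205), tape (308,184), jar (262,272), screwdriver (370,310). Side view: square (209,158), round (315,176), stop (240,243), bar (271,358), tape (236,205), jar (348,285). Next: measure the button tops in both views.

```bash
cat > h.py <<'E'
import numpy as np,cv2
def world(c):
    v,u=np.mgrid[:480,:640]; d=c['depth']
    P=np.stack([(u-c['cx'])/c['fx']*d,(v-c['cy'])/c['fy']*d,d],-1)
    return (P-c['t'])@c['R']
def ray(c,uv):
    r=c['R'].T@np.array([(uv[0]-c['cx'])/c['fx'],(uv[1]-c['cy'])/c['fy'],1]); return -c['R'].T@c['t'],r/np.linalg.norm(r)
def tri(a,b):
    A=np.zeros((3,3));y=np.zeros(3)
    for o,r in (a,b):
        M=np.eye(3)-np.outer(r,r);A+=M;y+=M@o
    return np.linalg.solve(A,y)
E
python3 - <<'E'
from h import *
px={'scene':dict(bar=(155,263),stop=(258,200),square=(337,148),round=(377,202),tape=(308,184),jar=(262,256),sd1=(322,283),sd2=(415,330)),
'side':dict(bar=(271,357),stop=(240,241),square=(209,157),round=(315,174),tape=(236,205),jar=(348,268),sd1=(372,259),sd2=(465,234))}
R={}
for n in px:
    c=np.load(n+'0.npz');W=world(c);g=c['img'].max(2)
    for k,(u,v) in px[n].items():
        if k in('jar','sd1','sd2','tape'):
            p=W[v-4:v+5,u-4:u+5].reshape(-1,3);print(n,k,np.median(p,0).round(3));continue
        m=np.zeros((480,640),bool);m[v-20:v+21,u-25:u+26]=True
        m&=(g<75)&(c['depth']>0)
        z=W[m][:,2]; top=np.percentile(z,90); t=m&(abs(W[...,2]-top)<.005)
        p=W[t];uv=np.argwhere(t)[:,::-1].astype(float)
        # midpoint of bounding rect of top face
        (cx,cy),(w,h),a=cv2.minAreaRect(p[:,:2].astype(np.float32)*1000)
        R[n,k]=ray(c,uv.mean(0))
        o,r=R[n,k];pl=o+r*((.063 if k=='stop' else .054)-o[2])/r[2]
        print(n,k,t.sum(),'top',top.round(4),'mean',p.mean(0).round(4),'rect',round(cx),round(cy),round(w),round(h),round(a),'plane',pl[:2].round(4))
for k in ('bar','stop','square','round'):print(k,tri(R['scene',k],R['side',k]).round(4))
E
```

```text
scene bar 256 top 0.0542 mean [ 0.4806 -0.2427  0.0527] rect 480 -241 19 61 24 plane [ 0.482  -0.2436]
scene stop 263 top 0.0616 mean [0.4811 0.0057 0.0597] rect 480 7 48 49 58 plane [0.4846 0.0026]
scene square 134 top 0.0538 mean [0.4642 0.2747 0.0525] rect 463 276 37 39 80 plane [0.4659 0.2727]
scene round 148 top 0.054 mean [0.662  0.1662 0.0526] rect 661 167 33 33 32 plane [0.6631 0.1646]
scene tape [0.509 0.127 0.041]
scene jar [ 0.639 -0.131  0.084]
scene sd1 [ 0.704 -0.049  0.   ]
scene sd2 [ 0.898 -0.038  0.021]
side bar 429 top 0.0533 mean [ 0.4754 -0.245   0.0519] rect 475 -243 19 61 24 plane [ 0.4752 -0.2467]
side stop 369 top 0.0608 mean [0.4748 0.0036 0.0589] rect 474 4 49 47 90 plane [ 0.4743 -0.0008]
side square 205 top 0.0532 mean [0.4593 0.2728 0.0518] rect 460 272 44 35 82 plane [0.459  0.2697]
side round 175 top 0.0528 mean [0.6566 0.1646 0.0512] rect 656 166 37 34 74 plane [0.6556 0.1611]
side tape [0.489 0.123 0.038]
side jar [ 0.63  -0.132  0.083]
side sd1 [ 0.706 -0.051 -0.001]
side sd2 [ 0.891 -0.047  0.018]
bar [ 0.4759 -0.2409  0.0474]
stop [0.4754 0.0103 0.0534]
square [0.4597 0.28   0.0474]
round [0.6583 0.1713 0.0469]
```

Both views agree within 5 mm; button tops read 0.053–0.054 m, as they should. Next I shut the fingers and move toward the round button, checking with the wrist camera there.

Emit:
{"method": "move_arm", "body": {"increments": [[[-0.093, -0.051, 0], [0, 0, 0]], [[-0.093, -0.051, 0], [0, 0, 0]], [[-0.093, -0.051, 0], [0, 0, 0]], [[-0.093, -0.051, 0], [0, 0, 0]], [[-0.093, -0.051, 0], [0, 0, 0]], [[-0.093, -0.051, 0], [0, 0, 0]], [[-0.093, -0.051, 0], [0, 0, 0]], [[-0.093, -0.051, 0], [0, 0, 0]]], "jaw": 1, "newtons": 5}}

```text
time_s: 0.9
ee_pos: [0.4092, 0.3969, 0.2223]
orientation: [-0.0, 0.124, 0.992, -0.0]
wrist_force: [0.4, 1.3, 0.0]
width: 0.031
finger_force: 0.0
```

Emit:
{"method": "move_arm", "body": {"increments": [[[-0.093, -0.051, 0], [0, 0, 0]], [[-0.093, -0.051, 0], [0, 0, 0]], [[-0.093, -0.051, 0], [0, 0, 0]], [[-0.093, -0.051, 0], [0, 0, 0]], [[-0.093, -0.051, 0], [0, 0, 0]], [[-0.093, -0.051, 0], [0, 0, 0]], [[0, 0, 0], [0, 0, 0]], [[0, 0, 0], [0, 0, 0]]]}}

```text
time_s: 1.7
ee_pos: [0.5949, 0.2237, 0.2219]
orientation: [-0.0, 0.125, 0.992, -0.0]
wrist_force: [-0.7, 0.2, 0.7]
width: 0.0005
finger_force: 0.0
```

```bash
python3 - <<'E'
from cell import *
from h import *
s=observe();print(s['time_s'],s['ee_pos'],s['orientation'],s['width'],s['wrist_force'],s['qpos'])
c=read_camera('wrist');cv2.imwrite('pics/w0.png',c['img']);np.savez('w0.npz',**c)
print((-c['R'].T@c['t']).round(3),c['R'].round(2).tolist(),grasp_offset if 'grasp_offset' in globals() else '')
for P in [(.659,.166,.054),(.478,.005,.063),(.4615,.274,.054)]:
    q=c['R']@P+c['t'];print(q[:2]/q[2]*c['fx']+[c['cx'],c['cy']])
E
```

```text
1.7 [0.59487219 0.22365741 0.22188795] [-3.86454638e-04  1.25303946e-01  9.92118216e-01 -4.65389459e-04] 0.00048250433539497256 [-0.72395092  0.18256723  0.67776151] [-0.73430911  0.3149534   0.38741836  1.51882548 -0.1202542   1.33259024
  0.98394758]
[0.525 0.243 0.384] [[0.25, 0.97, -0.0], [0.93, -0.24, 0.26], [0.25, -0.07, -0.96]] 0.0187
[275.43929207 298.50256935]
[  9.19724678 141.36701101]
[341.89971791  26.27996653]
```

View pics/w0.png

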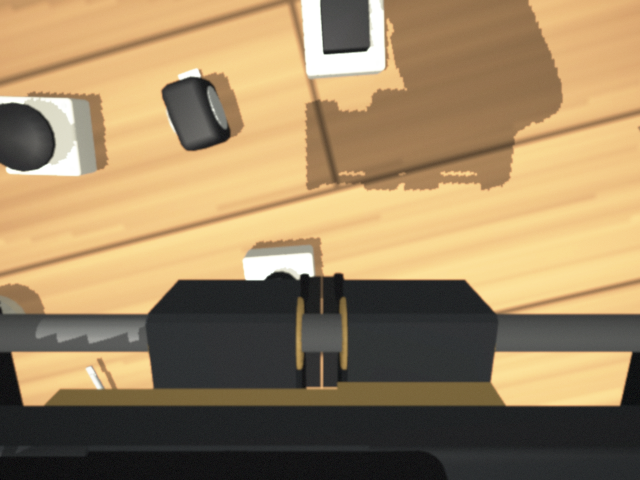

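```bash
cat >> h.py <<'E'
def top(c,P,zt):
    """centre of the dark button top near P: depth mask, then ray through contour centre on plane zt"""
    W=world(c);g=c['img'].max(2)
    m=(g<75)&(c['depth']>0)&(np.hypot(W[...,0]-P[0],W[...,1]-P[1])<.05)&(W[...,2]>.03)&(W[...,2]<.075)
    zz=np.percentile(W[m][:,2],80);t=(m&(abs(W[...,2]-zz)<.004)).astype(np.uint8)
    k=max(cv2.findContours(t,0,2)[0],key=cv2.contourArea)
    (u,v),wh,a=cv2.minAreaRect(k);o,r=ray(c,(u,v))
    return zz.round(4),(u,v),wh,(o+r*(zt-o[2])/r[2]).round(4),W[t>0].mean(0).round(4),(o,r)
E
python3 - <<'E'
from h import *
c=dict(np.load('w0.npz'))
print(top(c,(.659,.166),.054)[:5]);print(top(c,(.4615,.274),.054)[:5])
E
```

```text
(np.float64(0.0512), (278.0, 276.5), (3.0, 22.0), array([0.6397, 0.1739, 0.054 ]), array([0.6414, 0.1733, 0.0504]))
(np.float64(0.0545), (344.0, 14.0), (28.0, 46.0), array([0.4539, 0.2774, 0.054 ]), array([0.4568, 0.2817, 0.0539]))
```

Wrist view: square (345,25), stop (20,135) and tape (196,112) visible; the round button (280,285) is hidden by the fingers. Shift beyond it for a clear second view.

Emit:
{"method": "move_arm", "body": {"increments": [[[-0.1, -0.023, 0], [0, 0, 0]], [[-0.1, -0.023, 0], [0, 0, 0]], [[-0.1, -0.023, 0], [0, 0, 0]], [[-0.085, -0.023, 0], [0, 0, 0]], [[0, 0, 0], [0, 0, 0]], [[0, 0, 0], [0, 0, 0]]]}}

```text
time_s: 2.35
ee_pos: [0.7342, 0.1524, 0.2217]
orientation: [-0.001, 0.124, 0.992, 0.0]
wrist_force: [0.1, 0.6, -0.1]
width: 0.0005
finger_force: 0.0
```

```bash
python3 - <<'E'
from cell import *
from h import *
s=observe();print(s['time_s'],s['ee_pos'],s['orientation'],s['wrist_force'])
c=read_camera('wrist');cv2.imwrite('pics/w1.png',c['img'])
for n,P in dict(round=(.659,.166),square=(.4615,.274),stop=(.478,.005)).items():
    try: print(n,top(c,P,.063 if n=='stop' else .054)[:5])
    except Exception as e: print(n,e)
E
```

```text
2.35 [0.73424591 0.152402   0.22165478] [-7.42773237e-04  1.23713066e-01  9.92317754e-01  2.46811297e-05] [ 0.08802112  0.58938775 -0.05863592]
round (np.float64(0.0547), (316.0, 123.0), (30.0, 42.0), array([0.6627, 0.1668, 0.054 ]), array([0.6623, 0.1652, 0.054 ]))
square index -1 is out of bounds for axis 0 with size 0
stop index -1 is out of bounds for axis 0 with size 0
```

View pics/w1.png

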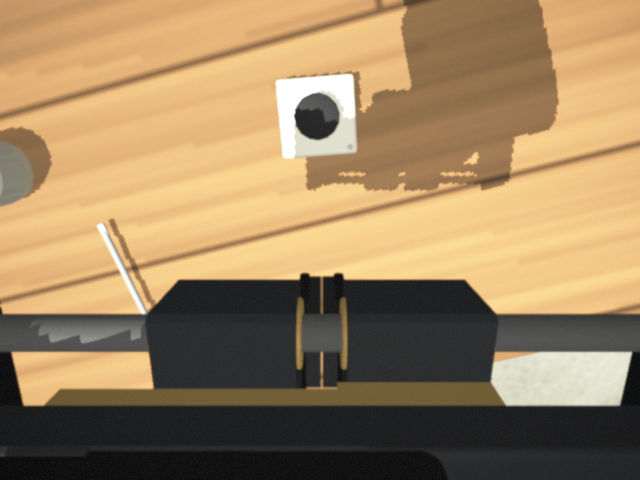

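Wrist view: round button centred at about (317,115), fully visible; the dark mask missed its shiny upper half. Corrected, that agrees with the fixed cameras: (0.658, 0.166). Go above it and descend to just over the cap.

Emit:
{"method": "move_arm", "body": {"increments": [[[0.096, -0.006, 0], [0, 0, 0]], [[0.096, -0.006, 0], [0, 0, 0]], [[0, 0, 0.1], [0, 0, 0]], [[0, 0, 0.1], [0, 0, 0]], [[0, 0, 0.1], [0, 0, 0]], [[0, 0, 0.08], [0, 0, 0]], [[0, 0, 0], [0, 0, 0]], [[0, 0, 0], [0, 0, 0]]]}}

```text
time_s: 3.2
ee_pos: [0.6585, 0.1671, 0.0717]
orientation: [-0.0, 0.123, 0.992, 0.0]
wrist_force: [-0.4, 0.1, 0.3]
width: 0.0006
finger_force: 0.0
```

Emit:
{"method": "move_arm", "body": {"increments": [[[0, 0, 0.03], [0, 0, 0]], [[0, 0, 0.01], [0, 0, 0]], [[0, 0, 0.0075], [0, 0, 0]], [[0, 0, 0.0075], [0, 0, 0]], [[0, 0, 0.0075], [0, 0, 0]], [[0, 0, 0.0025], [0, 0, 0]], [[0, 0, 0], [0, 0, 0]], [[0, 0, 0], [0, 0, 0]]]}}

```text
time_s: 4.0
ee_pos: [0.6593, 0.1657, 0.0448]
orientation: [0.0, 0.124, 0.992, 0.0]
wrist_force: [0.7, 1.8, 2.0]
width: 0.0001
finger_force: 1.2
```

Emit:
{"method": "move_arm", "body": {"increments": [[[0, 0, 0.004], [0, 0, 0]], [[0, 0, 0.003], [0, 0, 0]], [[0, 0, 0.0015], [0, 0, 0]], [[0, 0, 0], [0, 0, 0]], [[0, 0, 0], [0, 0, 0]]]}}

```text
time_s: 4.5
ee_pos: [0.6593, 0.1657, 0.0415]
orientation: [0.0, 0.124, 0.992, 0.0]
wrist_force: [0.5, 1.5, 5.4]
width: 0.0002
finger_force: 2.7
```

5.4 N at full depth: round is in. Lift and go to view the bar.

Emit:
{"method": "move_arm", "body": {"increments": [[[0, 0, -0.1], [0, 0, 0]], [[0, 0, -0.12], [0, 0, 0]], [[0, 0, -0.12], [0, 0, 0]], [[0, 0, -0.11], [0, 0, 0]], [[0, -0.11, 0], [0, 0, 0]], [[0, -0.11, 0], [0, 0, 0]], [[0, -0.11, 0], [0, 0, 0]], [[0, -0.11, 0], [0, 0, 0]]]}}

```text
time_s: 5.3
ee_pos: [0.6144, -0.0073, 0.2205]
orientation: [-0.001, 0.124, 0.992, -0.0]
wrist_force: [1.3, -0.3, 0.6]
width: 0.0005
finger_force: 0.0
```

Emit:
{"method": "move_arm", "body": {"increments": [[[0, -0.11, 0], [0, 0, 0]], [[0, -0.11, 0], [0, 0, 0]], [[0, -0.11, 0], [0, 0, 0]], [[0, -0.11, 0], [0, 0, 0]], [[0, -0.11, 0], [0, 0, 0]], [[0, -0.1, 0], [0, 0, 0]], [[0, 0, 0], [0, 0, 0]], [[0, 0, 0], [0, 0, 0]]]}}

```text
time_s: 6.1
ee_pos: [0.5505, -0.2583, 0.2206]
orientation: [-0.001, 0.126, 0.992, -0.0]
wrist_force: [0.4, 0.7, 0.4]
width: 0.0008
finger_force: 0.0
```

```bash
sed -i 's/g<75/g<130/' h.py; python3 - <<'E'
from cell import *
from h import *
s=observe();print(s['time_s'],s['ee_pos'],s['orientation'],s['wrist_force'],s['qpos'])
c=read_camera('wrist');cv2.imwrite('pics/w2.png',c['img'])
print(top(c,(.478,-.243),.054)[:5])
E
```

```text
6.1 [ 0.55053133 -0.25830933  0.22059208] [-7.17051740e-04  1.25645049e-01  9.92074992e-01 -1.35344131e-04] [0.3858388  0.73823463 0.41027539] [-0.14410638  0.27952978  0.6258285   1.59994239 -0.16696175  1.3177676
  1.82425942]
(np.float64(0.0546), (317.7979431152344, 118.25462341308594), (22.658422470092773, 76.37568664550781), array([ 0.476 , -0.2414,  0.054 ]), array([ 0.4762, -0.2417,  0.054 ]))
```

View pics/w2.png

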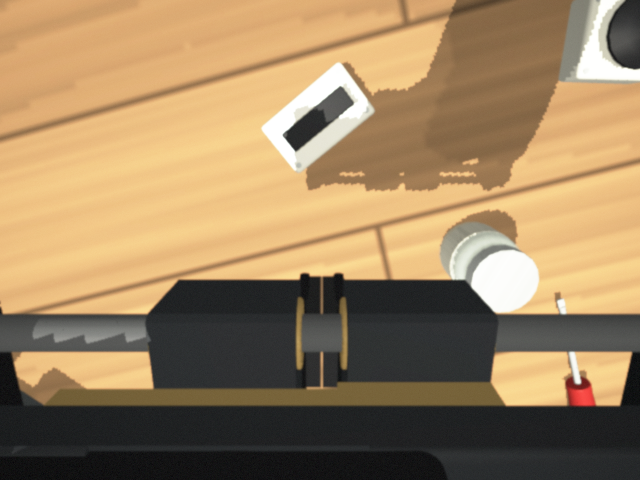

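Wrist view: bar top at (318,118), 18×60 mm in scale, giving (0.476, -0.242), matching the fixed views; jar and stop are clear of it.

Emit:
{"method": "move_arm", "body": {"increments": [[[0.095, -0.003, 0], [0, 0, 0]], [[0.094, -0.003, 0], [0, 0, 0]], [[0, 0, 0.1], [0, 0, 0]], [[0, 0, 0.1], [0, 0, 0]], [[0, 0, 0.1], [0, 0, 0]], [[0, 0, 0.072], [0, 0, 0]], [[0, 0, 0], [0, 0, 0]], [[0, 0, 0], [0, 0, 0]]]}}

```text
time_s: 6.95
ee_pos: [0.4782, -0.2399, 0.0728]
orientation: [-0.0, 0.123, 0.992, -0.0]
wrist_force: [0.9, 0.1, 1.6]
width: 0.0006
finger_force: 0.0
```

Emit:
{"method": "move_arm", "body": {"increments": [[[0, 0, 0.03], [0, 0, 0]], [[0, 0, 0.01], [0, 0, 0]], [[0, 0, 0.0075], [0, 0, 0]], [[0, 0, 0.0075], [0, 0, 0]], [[0, 0, 0.0075], [0, 0, 0]], [[0, 0, 0.0025], [0, 0, 0]], [[0, 0, 0], [0, 0, 0]], [[0, 0, 0], [0, 0, 0]]]}}

```text
time_s: 7.75
ee_pos: [0.4781, -0.2407, 0.0466]
orientation: [0.0, 0.124, 0.992, 0.0]
wrist_force: [0.5, 1.9, 2.0]
width: 0.0004
finger_force: 1.2
```

Emit:
{"method": "move_arm", "body": {"increments": [[[0, 0, 0.005], [0, 0, 0]], [[0, 0, 0.005], [0, 0, 0]], [[0, 0, 0.0025], [0, 0, 0]], [[0, 0, 0], [0, 0, 0]], [[0, 0, 0], [0, 0, 0]]]}}

```text
time_s: 8.25
ee_pos: [0.4781, -0.2407, 0.0415]
orientation: [0.0, 0.124, 0.992, 0.0]
wrist_force: [1.2, 2.6, 5.2]
width: 0.0002
finger_force: 2.7
```

Bar is in (5.2 N, full depth). Lift and go to view the square.

Emit:
{"method": "move_arm", "body": {"increments": [[[0, 0, -0.1], [0, 0, 0]], [[0, 0, -0.12], [0, 0, 0]], [[0, 0, -0.12], [0, 0, 0]], [[0, 0, -0.11], [0, 0, 0]], [[0.0145, 0.113, 0], [0, 0, 0]], [[0.0145, 0.113, 0], [0, 0, 0]], [[0.0145, 0.113, 0], [0, 0, 0]], [[0.0145, 0.113, 0], [0, 0, 0]]]}}

```text
time_s: 9.05
ee_pos: [0.4994, -0.0586, 0.2211]
orientation: [-0.0, 0.124, 0.992, -0.0]
wrist_force: [0.8, -0.1, 0.1]
width: 0.0
finger_force: 0.0
```

Emit:
{"method": "move_arm", "body": {"increments": [[[0.0145, 0.113, 0], [0, 0, 0]], [[0.0145, 0.113, 0], [0, 0, 0]], [[0.0145, 0.113, 0], [0, 0, 0]], [[0.0145, 0.113, 0], [0, 0, 0]], [[0.0145, 0.113, 0], [0, 0, 0]], [[0.0145, 0.113, 0], [0, 0, 0]], [[0.0145, 0.113, 0], [0, 0, 0]], [[0, 0, 0], [0, 0, 0]]]}}

```text
time_s: 9.85
ee_pos: [0.5367, 0.2639, 0.2197]
orientation: [-0.001, 0.12, 0.993, 0.0]
wrist_force: [-0.6, -0.2, 0.2]
width: 0.0006
finger_force: 0.0
```

```bash
python3 - <<'E'
from cell import *
from h import *
s=observe();print(s['time_s'],s['ee_pos'],s['orientation'],s['wrist_force'],s['qpos'])
c=read_camera('wrist');cv2.imwrite('pics/w3.png',c['img'])
print(top(c,(.4615,.274),.054)[:5])
E
```

```text
9.85 [0.53670879 0.26392847 0.21968762] [-1.12439958e-03  1.19973657e-01  9.92776405e-01  2.60075712e-04] [-0.64773278 -0.22676764  0.21809059] [-0.7288663   0.23060919  0.23597217  1.61020934 -0.05714193  1.30889013
  0.84624274]
(np.float64(0.0547), (313.11724853515625, 116.49311065673828), (47.03634262084961, 44.68745803833008), array([0.4597, 0.2769, 0.054 ]), array([0.4598, 0.277 , 0.0541]))
```

View pics/w3.png

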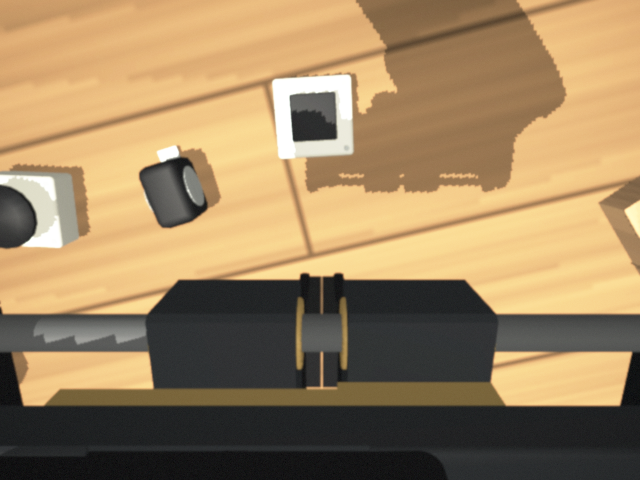

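Wrist view: square top at (313,116), 36 mm in scale, giving (0.460, 0.276); stop and tape lie well to the side. Let the arm settle before the final offset.

Emit:
{"method": "move_arm", "body": {"increments": [[[0, 0, 0], [0, 0, 0]], [[0, 0, 0], [0, 0, 0]], [[0, 0, 0], [0, 0, 0]]]}}

```text
time_s: 10.2
ee_pos: [0.5387, 0.2553, 0.2215]
orientation: [0.0, 0.125, 0.992, -0.0]
wrist_force: [-0.2, 0.0, -0.5]
width: 0.0005
finger_force: 0.0
```

Emit:
{"method": "move_arm", "body": {"increments": [[[0.1, 0.001, 0], [0, 0, 0]], [[0.1, 0.001, 0], [0, 0, 0]], [[0, 0, 0.1], [0, 0, 0]], [[0, 0, 0.1], [0, 0, 0]], [[0, 0, 0.1], [0, 0, 0]], [[0, 0, 0.075], [0, 0, 0]], [[0, 0, 0], [0, 0, 0]], [[0, 0, 0], [0, 0, 0]]]}}

```text
time_s: 11.0
ee_pos: [0.4615, 0.2769, 0.0722]
orientation: [0.0, 0.125, 0.992, -0.0]
wrist_force: [-0.0, 0.2, 0.6]
width: 0.0003
finger_force: 0.0
```

Emit:
{"method": "move_arm", "body": {"increments": [[[0, 0, 0.03], [0, 0, 0]], [[0, 0, 0.01], [0, 0, 0]], [[0, 0, 0.0075], [0, 0, 0]], [[0, 0, 0.0075], [0, 0, 0]], [[0, 0, 0.0075], [0, 0, 0]], [[0, 0, 0.0025], [0, 0, 0]], [[0, 0, 0], [0, 0, 0]], [[0, 0, 0], [0, 0, 0]]]}}

```text
time_s: 11.8
ee_pos: [0.4614, 0.2775, 0.0456]
orientation: [0.0, 0.124, 0.992, 0.0]
wrist_force: [0.8, 0.7, 2.4]
width: 0.0008
finger_force: 1.1
```

Emit:
{"method": "move_arm", "body": {"increments": [[[0, 0, 0.005], [0, 0, 0]], [[0, 0, 0.004], [0, 0, 0]], [[0, 0, 0.0015], [0, 0, 0]], [[0, 0, 0], [0, 0, 0]], [[0, 0, 0], [0, 0, 0]]]}}

```text
time_s: 12.3
ee_pos: [0.4614, 0.2775, 0.0414]
orientation: [0.0, 0.124, 0.992, 0.0]
wrist_force: [0.5, -0.3, 5.9]
width: 0.0005
finger_force: 2.7
```

Square is in. Lift, move aside and check all the heights.

Emit:
{"method": "move_arm", "body": {"increments": [[[0, 0, -0.1], [0, 0, 0]], [[0, 0, -0.12], [0, 0, 0]], [[0, 0, -0.12], [0, 0, 0]], [[0, 0, -0.11], [0, 0, 0]], [[0, 0.12, 0], [0, 0, 0]], [[0, 0.12, 0], [0, 0, 0]], [[0, 0.12, 0], [0, 0, 0]], [[0, 0.12, 0], [0, 0, 0]]]}}

```text
time_s: 13.1
ee_pos: [0.5081, 0.465, 0.2204]
orientation: [-0.001, 0.124, 0.992, -0.0]
wrist_force: [0.8, -0.2, 0.5]
width: 0.0007
finger_force: 0.0
```

Emit:
{"method": "move_arm", "body": {"increments": [[[0, 0.12, 0], [0, 0, 0]], [[0, 0.12, 0], [0, 0, 0]], [[0, 0, 0], [0, 0, 0]], [[0, 0, 0], [0, 0, 0]], [[0, 0, 0], [0, 0, 0]]]}}

```text
time_s: 13.6
ee_pos: [0.5323, 0.5552, 0.2209]
orientation: [-0.0, 0.125, 0.992, -0.001]
wrist_force: [0.6, -0.2, -0.1]
width: 0.0002
finger_force: 0.0
```

```bash
python3 - <<'E'
from cell import *
from h import *
s=observe();print(s['time_s'],s['ee_pos'],s['joint_vel'].round(3) if hasattr(s['joint_vel'],'round') else '')
for n in ['scene','side']:
    c=read_camera(n);cv2.imwrite(f'pics/{n}1.png',c['img']);b=np.load(n+'0.npz')
    for k,P in dict(round=(.659,.166),bar=(.477,-.242),square=(.4605,.275),stop=(.478,.005)).items():
        for z in (b,c):
            W=world(z);m=(z['depth']>0)&(np.hypot(W[...,0]-P[0],W[...,1]-P[1])<.012);print(n,k,np.percentile(W[m][:,2],75).round(4),end='  ')
        print()
E
```

```text
13.6 [0.53231725 0.55522041 0.22085168] [ 0.008 -0.029  0.005  0.005 -0.004 -0.002  0.   ]
scene round 0.0536  scene round 0.0437  
scene bar 0.0535  scene bar 0.0438  
scene square 0.0538  scene square 0.0437  
scene stop 0.0612  scene stop 0.0615  
side round 0.0528  side round 0.0428  
side bar 0.0528  side bar 0.0429  
side square 0.0531  side square 0.0432  
side stop 0.0609  side stop 0.0606
```

View pics/scene1.png

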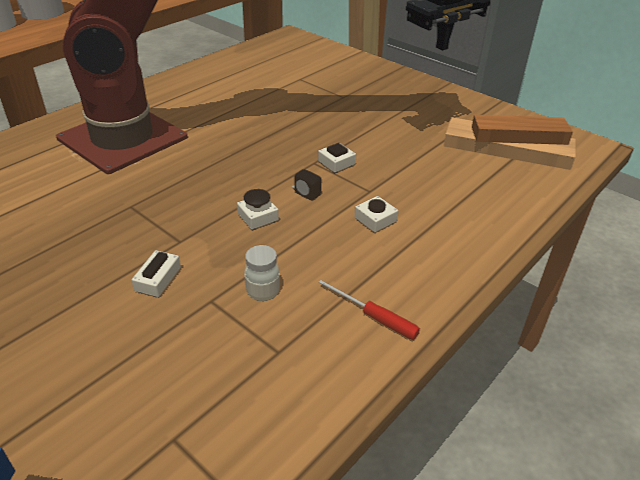

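Scene view: round (377,207), bar (155,265) and square (337,150) sit 10 mm lower than before. The stop (258,200) is out and nothing has moved.

```bash
python3 -c "
from cell import *
print(job_done())"
```

```text
the job is handed in; nothing more can be done
None
```

I pressed the round, bar and square buttons fully in, in that order (10 mm each, readings under 6 N), left the stop button out and the other objects unmoved, and handed the job in at about 13.7 s.

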